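Put the branch slice in the specimen case and shut its stayed lid

TASK

Put the small loose branch slice away in the specimen case: raise the lid by its pull until the folding stay on its right side locks, let go so that the stay alone holds the lid up, and stand the slice upright on the case's floor. Then shut the case: draw the bar on the stay's knee forward and up, which lifts the lid slightly, fold the knee, keep hold of the bar so that the lid is let down gently and does not slam, and leave it fully shut. Never pull the stay hard against its lock or off its path, as that tears its rubber bush, and leave everything else on the table where it is.

Things in the scene. Friction and masses are not known exactly. Their poses are not given: they have to be found in the camera images.
- case: open-topped wooden specimen case, fixed to the table, 220 mm deep (its x) x 230 wide (its y) x 85 high, walls and floor 7 mm; origin at the centre of its underside, z up, -x is its front, towards the robot (turned up to 0.25 rad). The lid is hinged along its rear rim. Three specimens up to 34 mm high are fixed along its rear, leaving the front clear
- case_floor (a point): the middle of the clear front part of the case's inner floor (55 mm in front of the case's centre, 7 mm above the table); 70 mm clear front to back, 216 mm side to side
- lid_hinge (a point): middle of the lid's hinge line, at the rear rim, 85 mm above the table, 110 mm behind the case's centre; the hinge line runs along the case's y
- lid (a joint): lid angle in rad: 0 shut, grows as the front edge rises. Wood frame with a clear pane, 12 mm thick, 0.7 kg give or take; it falls shut unless held or stayed; let go with the pull more than some 15 mm up, it slams. The angle at which the stay is straight differs from case to case, about 1.23 to 1.39 rad; the locked lid then rests about 0.045 rad lower
- lid_pull (a point): centre of the lid's pull: a steel roller 18 mm in diameter and 26 mm long lying along the case's y, on a 12 mm wide tongue 42 mm out from the middle of the lid's front edge; 262 mm from the hinge line and 6 mm above it when shut, so it moves on an arc about the hinge. Pinched on its two flat ends it can turn in the grip
- knee_bar (a point): point to grip on the stay's knee bar: a steel bar 12 mm in diameter along the case's y, standing out from the stay's knee on the case's right-hand (-y) side; this point is 64 mm outside the case wall, 52 mm outside the stay's links, 29 mm short of the bar's end disc (20 mm wide). It moves on a circle of 105.7 mm about the stay's lower pivot: folded at the front when the lid is shut
- stay_top (a point): upper pivot of the stay, on the lid's right side edge, 130 mm from the hinge line (6 mm above it when shut). The stay is two flat links, each 105.7 mm between pivots, joined at the knee. Its lower pivot is on a bracket on the case's right side, 140 mm in front of the hinge line and 25 to 41 mm above the table (differs from case to case)
- stay_side (a point): on the case's right side, 30 mm in front of its centre, 33 mm up: the mean place of the stay's lower pivot. Locked, the bar stands above and a little behind this pivot. To unlock, the bar goes towards the case's front and up, over the top of its circle (the lid lifts 0.045 rad), then on forward and down to shut the lid; past straight the lid's weight folds the knee unless the bar is held
- stay_knee (a joint): angle of the stay's knee in rad: about 0 (give or take 0.1) with the lid shut and the stay folded, 2.577 when the two links are in line, 2.977 on the stop = locked, past straight. A light spring and the links' weight carry it on from straight to the stop as soon as the lid, raised until the stay is in line, is let down or released
- stay_bush (a joint): strain of the stay in m: give of the rubber bush at the lower pivot along the opened stay, 0 unloaded, 7 N per mm, positive when the stay is pulled taut. The lid has no other stop, so raising it on past straight strains the bush, and so does moving the bar off its circle; beyond 5 mm either way it is torn. 1 mm is about 2.5 N more at the pull
- stay_bush_side (a joint): give of the same rubber bush across the opened stay, in the stay's plane, in m, 0 unloaded, 7 N per mm, positive towards the case's front and up; beyond 5 mm either way it is torn
- slice_mid (a point): centre (half-way up) of the loose branch slice: an upright cylinder 45 mm in diameter and 38 mm high, dark bark around a pale end face, about 60 g; z is its axis
- nut: bystander, leave alone: dark ridged nut, about 42 mm wide and 38 high; origin under its centre
- stone: bystander, leave alone: grey pebble, 52 x 38 x 28 mm; origin under its centre
- trunk: bystander, leave alone: big trunk slice, 132 mm wide, 75 high; origin under its centre
- fungus: bystander, leave alone: red-brown bracket fungus, 116 mm wide, 38 high; origin under its centre
- dish: bystander, leave alone: shallow glass dish, 92 mm wide, 16 high; origin under its centre
- plate: bystander, leave alone: clear plate 90 x 120 x 10 mm with four screw heads; origin under its centre
- loupe: bystander, leave alone: hand lens lying flat: 66 mm lens ring and a 85 mm black handle; origin under its centre
- slice: the branch slice as a body; origin under its centre

How it is judged:
By the outcome, as a careful person would: the job done as asked, in the order asked, and still so for the second after the job is handed in, with the robot touching nothing.
It also fails if it takes over 72 s, if anything falls off the work surface, if the arm or the gripper's body presses on something with over 40 N, if the wrist force passes 120 N, or if a joint passes its speed limit or range.

ROBOT

A 6-joint arm with a two-finger parallel gripper is mounted at the origin on the work surface. World frame = base frame: x ahead of the robot, y to its left, z up, the work surface at z = 0. Lengths are in m, angles in rad, forces in N, time in s.
With the tool pointing down it reaches from about 0.375 to 0.825 m from the base axis. Payload 5.5 kg.
Tool frame: the origin (TCP) lies at the very end of the fingers, on their centre line; the grasp point (between the pads) lies r.grip_point_offset behind it (r.grip_point_offset is the distance from the TCP to the grasp point, in m); z points along the fingers, y is the line along which they close (so a half turn about z gives the same grasp; the last joint's range is limited). The gripper opens to 85 mm and grips with 20 to 120 N. Pads are 22 mm wide; open, the fingers measure 114 mm over their backs; the gripper's body (76 mm by 85 mm) begins 54 mm behind the grasp point. The pads swing forward as they close: fully open they stand 13 mm farther back than shut.
Start: joints at [1.274, 0.314, -0.047, 1.21, 0, 1.571], TCP at [0.175, 0.574, 0.231] pointing down, gripper open.
Joint ranges: [-2.67, 2.67], [-0.69, 1.73], [-1.03, 1.25], [-2.08, 2.16], [-1.42, 1.45], [-3.14, 3.14]. Speed limits (rad/s): [2.39, 2.39, 3.01, 3.14, 3.14, 3.14].

INTERFACE

Orientations are given as a rotation vector (axis times angle).
In Python, from plant import r gives the robot as it stands.
- The arm moves only by the shell command python3 -m jog 'ROWS' [OPENING] [FORCE]. ROWS is JSON, a list that holds one entry, the list of rows, each a list of 6 numbers: the shift along the tool's x, y, z in cm, then the turn, a rotation vector about the tool's x, y, z in degrees. In form: [[[dx, dy, dz, rx, ry, rz], ...]]. A call has exactly 10 rows; each row is the pose to reach, as a shift and turn from the pose commanded when the call began, along the tool's axes at that moment; what a row does not reach only later rows make up. A row lasts 1/10 s, in which the tool goes at most 50 mm and 8.59 degrees, less where a joint would pass 70% of its speed; a pose out of reach is approached as far as the arm can. A call with a gripper value outside its range is refused whole. OPENING is the finger opening in cm, from 0 to 8.54, set as the call begins (- or left out, the last holds). The fingers move at their own pace and stop on an object; FORCE is the grip in N (left out, the last holds). Time passes only in rows, so rows that repeat a pose let the fingers close, or fill a call up. It gives the time, the measured TCP pose, the force, the opening and the grip force at its end, in the units of the state.
- r.get_state(): the state, without advancing time (a new reading comes with each control period).
- r.capture(name): name is "scene" or "top"; returns the picture (384x512x3 uint8, red, green, blue); there is no depth.
- r.camera_info(name): a dict with "camera_matrix" (3x3 intrinsics, pixels), "dist" ([k1, k2, p1, p2, k3] as OpenCV has them; the pictures are not rectified), "cam_to_world" (4x4, takes a point from camera to world coordinates). Camera axes: x right, y up, looking along -z (the intrinsics and any distortion apply to the point x, -y, -z); pixel columns grow to the right and rows downward; lengths in m; the calibration is good to about 2 mm. A picture is of the moment at which its call begins. camera_info takes no time and is no camera call.
- r.job_done(): hands the job in; it is judged then, once.
The state is a dict: "t": time; "joint_pos": joint angles; "qvel": joint speeds; "joint_efforts": joint torques, N m; "tool_pos": TCP position; "tcp_rot": TCP orientation; "ft_force": force on the tool from outside, world axes, zero at the start; "ft_torque": the same for the moment, N m; "opening": finger opening in m; "gripper_force": force on a finger pad.
Only numpy, scipy, OpenCV 4.12 (cv2) and the standard library are available. Lean on these libraries where they do the work, as an engineer would, in place of code of your own. Each camera call takes 0.05 s, during which the arm holds its last target. There are 200 camera calls.

## Working session

There is one attempt and no reset: what is moved stays moved. The work goes in short steps, Python scripts to look and compute and a shell command to move; the robot and the scene stay as the last step left them, time stands still between calls to the robot, and variables do not carry over. Pictures are saved under pics/ and viewed, at most 10 in all, crops included, and the job is handed in when it is done.

```bash
ls; mkdir -p pics; python3 - <<'E'
from plant import r
import cv2,numpy as np
np.set_printoptions(precision=4,suppress=True)
for n in("scene","top"):
    im=r.capture(n); cv2.imwrite(f"pics/{n}0.png",im[:,:,::-1]); 
    cv2.imwrite(f"pics/{n}0b.png",cv2.resize(im[:,:,::-1],(800,600),interpolation=cv2.INTER_CUBIC))
    c=r.camera_info(n);print(n,c)
print(r.get_state(),r.grip_point_offset)
E
```

```text
pics
scene {'camera_matrix': array([[390.6488,   0.    , 255.9245],
       [  0.    , 390.6488, 189.1512],
       [  0.    ,   0.    ,   1.    ]]), 'dist': array([-0.0034,  0.    ,  0.    ,  0.    ,  0.    ]), 'cam_to_world': array([[-0.3922, -0.7859,  0.4781,  1.1333],
       [ 0.9198, -0.3424,  0.1918,  0.3048],
       [ 0.013 ,  0.515 ,  0.8571,  1.1736],
       [ 0.    ,  0.    ,  0.    ,  1.    ]])}
top {'camera_matrix': array([[389.0018,   0.    , 259.4855],
       [  0.    , 389.0018, 191.6519],
       [  0.    ,   0.    ,   1.    ]]), 'dist': array([-0.0296,  0.    ,  0.    ,  0.    ,  0.    ]), 'cam_to_world': array([[-0.0262,  0.992 , -0.1238,  0.3903],
       [-0.9996, -0.0271, -0.0061,  0.0573],
       [-0.0095,  0.1236,  0.9923,  1.1625],
       [ 0.    ,  0.    ,  0.    ,  1.    ]])}
{'t': 0.1, 'joint_pos': array([ 1.274 ,  0.3142, -0.048 ,  1.2102, -0.    ,  1.5708]), 'qvel': array([-0.0003, -0.0009,  0.0038, -0.002 , -0.0016,  0.0008]), 'joint_efforts': array([ -0.0006, -54.0769,  34.0541,   0.0112,  -0.    ,  -0.    ]), 'tool_pos': array([0.1753, 0.5732, 0.2305]), 'tcp_rot': array([-0.4644, -3.1068,  0.0025]), 'ft_force': array([ 0.2989,  0.2069, -0.7215]), 'ft_torque': array([0.0049, 0.0085, 0.0117]), 'gripper_force': 0.0, 'opening': 0.08532216910008984} 0.0187
```

View pics/scene0b.png

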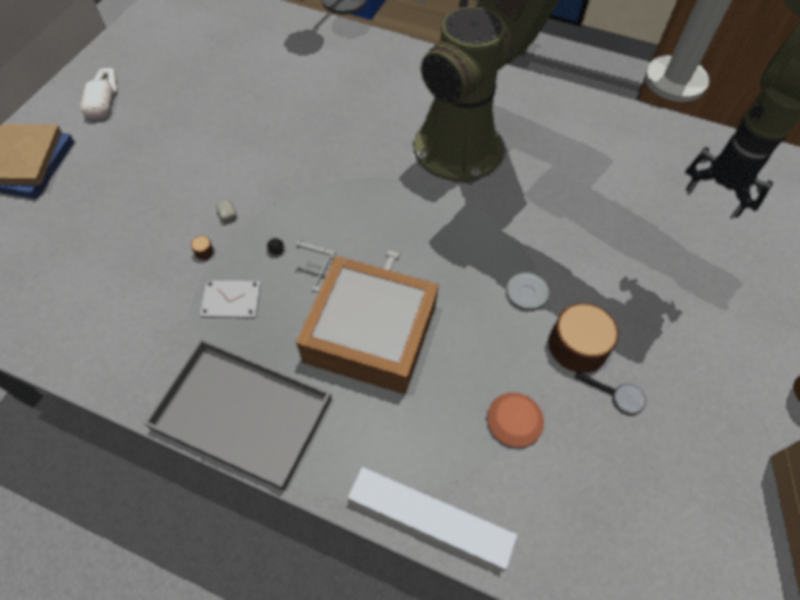

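View pics/top0b.png

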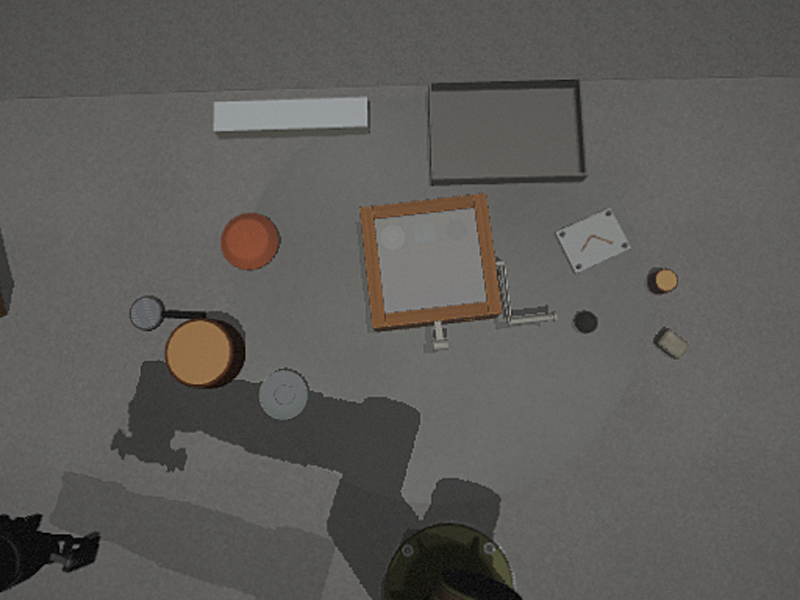

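The scene shows the shut case mid-table, the slice at (202,246), and the nut near the bar. In the top view the case is at about (430,262), the pull at (440,345), the bar end at (555,316), and the slice at (665,281). I'll enlarge that region.

```bash
python3 - <<'E'
import cv2
im=cv2.imread("pics/top0.png")[115:235,225:450]
im=cv2.convertScaleAbs(im,alpha=1.8)
cv2.imwrite("pics/crop1.png",cv2.resize(im,None,fx=3.5,fy=3.5,interpolation=cv2.INTER_CUBIC))
im=cv2.imread("pics/scene0.png")[125:260,110:290]
cv2.imwrite("pics/crop2.png",cv2.resize(im,None,fx=4.4,fy=4.4,interpolation=cv2.INTER_CUBIC))
E
```

```text
(no output)
```

View pics/crop1.png

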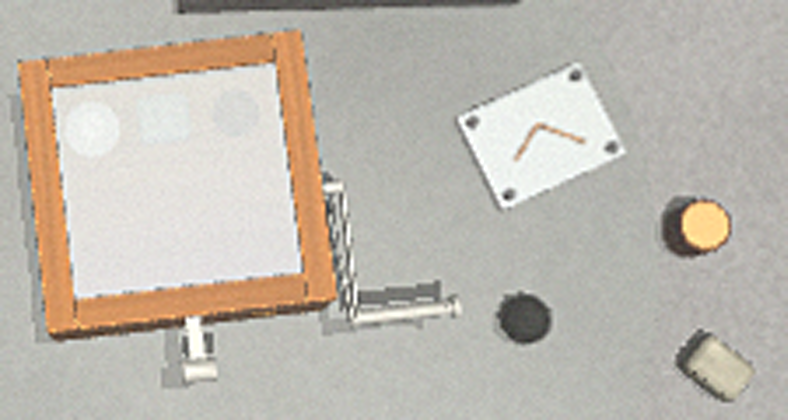

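View pics/crop2.png

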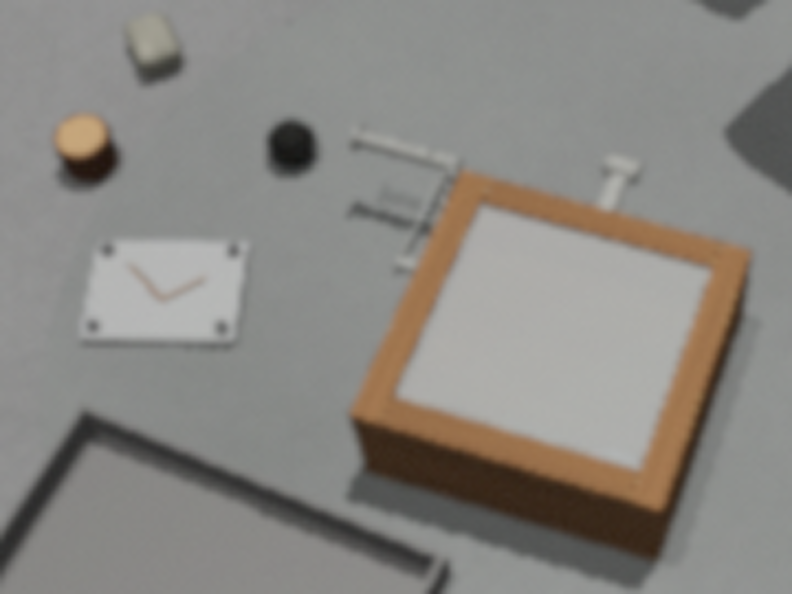

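```bash
cat > h.py <<'E'
from plant import r
import numpy as np, cv2
from scipy.optimize import least_squares
from scipy.spatial.transform import Rotation as R
np.set_printoptions(precision=4,suppress=True)
def proj(n,P):
    c=r.camera_info(n);T=np.linalg.inv(c["cam_to_world"]);p=(T[:3,:3]@np.atleast_2d(P).T).T+T[:3,3]
    return cv2.projectPoints(p*[1,-1,-1],np.zeros(3),np.zeros(3),c["camera_matrix"],c["dist"])[0][:,0]
def tri(obs,z=None):  # obs: {cam:(u,v)}
    f=lambda p:np.concatenate([proj(n,p)[0]-q for n,q in obs.items()]+([[(p[2]-z)*1e4]] if z is not None else []))
    s=least_squares(f,[.5,0,.05]);return s.x,s.fun
def un(p,s,o): return (np.array(p)+.5)/s-.5+np.array(o)
def cw(c,P):  # case->world, c=(x,y,yaw)
    P=np.atleast_2d(P).astype(float);co,s=np.cos(c[2]),np.sin(c[2])
    return P@np.array([[co,s,0],[-s,co,0],[0,0,1]])+[c[0],c[1],0]
def wc(c,P): co,s=np.cos(c[2]),np.sin(c[2]);return (np.atleast_2d(P)-[c[0],c[1],0])@np.array([[co,-s,0],[s,co,0],[0,0,1]])
E
python3 - <<'E'
from h import *
t=lambda u,v:un((u,v),3.5,(225,115)); s=lambda u,v:un((u,v),4.4,(110,125))
Z=.097
mt=np.array([[.11,.115,Z],[.11,-.115,Z],[-.152,0,.091]]);ot=np.array([t(18,63),t(301,31),t(200,371)])
ms=np.array([[-.11,-.115,Z],[-.11,.115,Z],[.11,.115,Z],[.11,-.115,Z],[-.152,0,.091]]);os_=np.array([s(463,172),s(750,250),s(662,512),s(355,415),s(621,168)])
f=lambda c:np.concatenate([(proj("top",cw(c,mt))-ot).ravel(),(proj("scene",cw(c,ms))-os_).ravel()])
S=least_squares(f,[.6,0,0]);c=S.x;print(c,S.fun.reshape(-1,2))
np.save("case.npy",c)
for nm,a,b in(("disc",(456,308),(356,138)),("knee",(352,317),(455,163)),("lowpiv",(332,186),(405,264))):
    p,e=tri({"top":t(*a),"scene":s(*b)});print(nm,p,e,"case",wc(c,p))
for z in(.038,):
    print("slice",tri({"top":t(706,226),"scene":s(84,136)})[0],tri({"top":t(706,226),"scene":s(84,136)},.038))
print("nut",tri({"top":t(524,318),"scene":s(292,146)}))
for h in(.025,.033,.041):
    d=lambda th:np.hypot(.14-(.13*np.cos(th)+0*np.sin(th)-.006*np.sin(th)),.085+.13*np.sin(th)+.006*np.cos(th)-h)
    th=np.linspace(1,1.6,601);print(h,th[np.argmin(abs(d(th)-.2114))])
print("pull,hinge,floor",cw(c,[[-.152,0,.091],[.11,0,.085],[-.055,0,.007]]))
E
```

```text
[0.5934 0.0206 0.0914] [[-0.6831  0.2552]
 [-0.5721 -0.0842]
 [-0.709   0.036 ]
 [-0.5709 -0.7692]
 [ 0.279  -0.1916]
 [-0.0784 -0.3965]
 [-1.7911  0.0042]
 [ 0.1026  0.2773]]
disc [ 0.4874 -0.2022  0.0739] [-0.3256  0.1268 -0.422  -0.0895] case [[-0.1259 -0.2122  0.0739]]
knee [ 0.482  -0.1175  0.0809] [-0.2564  0.0978 -0.3307 -0.057 ] case [[-0.1236 -0.1273  0.0809]]
lowpiv [ 0.5859 -0.1048  0.0946] [-0.0707  0.0272 -0.0869 -0.016 ] case [[-0.0189 -0.1242  0.0946]]
slice [ 0.553  -0.4226  0.0389] (array([ 0.5529, -0.423 ,  0.038 ]), array([-0.7543,  0.3837, -0.9954, -0.2124,  0.0016]))
nut (array([ 0.4824, -0.2726,  0.0174]), array([-0.3378,  0.1331, -0.4354, -0.1027]))
0.025 1.235
0.033 1.31
0.041 1.3840000000000001
pull,hinge,floor [[0.442  0.0067 0.091 ]
 [0.7029 0.0306 0.085 ]
 [0.5386 0.0155 0.007 ]]
```

```bash
cat >> h.py <<'E'
c=np.load("case.npy")
def down(ang): # tool pointing down, tool y at world angle ang
    y=np.array([np.cos(ang),np.sin(ang),0]);z=np.array([0,0,-1.]);return R.from_matrix(np.c_[np.cross(y,z),y,z])
def rel(p,Rt=None):
    s=r.get_state();R0=R.from_rotvec(s["tcp_rot"]);d=R0.inv().apply(np.array(p)-s["tool_pos"])*100
    rv=np.zeros(3) if Rt is None else np.degrees((R0.inv()*Rt).as_rotvec())
    return d.round(2),rv.round(1)
def st():
    s=r.get_state();print("t",s["t"],"q",s["joint_pos"],"p",s["tool_pos"],"rot",s["tcp_rot"],"F",s["ft_force"],"T",s["ft_torque"],"open",s["opening"],s["gripper_force"])
E
python3 - <<'E'
from h import *
s=r.get_state();print(R.from_rotvec(s["tcp_rot"]).as_matrix())
for k in(1,-1): print(k,rel([.442,.0067,.16],down(c[2]+k*np.pi/2)))
E
```

```text
[[-0.9563  0.2924 -0.0005]
 [ 0.2924  0.9563 -0.0015]
 [-0.     -0.0016 -1.    ]]
1 (array([-42.07, -46.37,   7.12]), array([ -0.1,  -0. , -22.2]))
-1 (array([-42.07, -46.37,   7.12]), array([ -0. ,   0.1, 157.8]))
```

```bash
python3 -m jog '[[[-1.5,-1.7,0,0,0,-1],[-4.5,-5,0,0,0,-3],[-8,-9,0,0,0,-6],[-11,-12.5,0,0,0,-9],[-14.5,-16,0.5,0,0,-12],[-18,-19.5,1,0,0,-14],[-21,-23,1,0,0,-16],[-24,-26.5,1.5,0,0,-18],[-27.5,-30,2,0,0,-20],[-31,-33.5,2,0,0,-22.2]]]' 6 25
python3 - <<'E'
from h import *
st();print(rel([.442,.0067,.16],down(c[2]+np.pi/2)))
E
```

```text
t: 1.1
tool_pos: [0.3738, 0.1608, 0.2107]
tcp_rot: [0.146, -3.138, 0.0]
ft_force: [0.2, 0.6, -0.5]
opening: 0.0602
gripper_force: 0.0
t 1.1 q [ 0.4061 -0.0397 -0.5054  1.1058  0.0001  0.3133] p [0.3738 0.1608 0.2107] rot [ 0.1457 -3.1375  0.0003] F [ 0.1579  0.6427 -0.5399] T [ 0.0443 -0.0905 -0.0166] open 0.06022206194719866 0.0
(array([ -5.37, -15.97,   5.07]), array([-0. , -0. ,  0.1]))
```

```bash
python3 -m jog '[[[-1,-3,1,0,0,0],[-2,-6,2,0,0,0],[-3.3,-9.5,3,0,0,0],[-4.4,-13,4,0,0,0],[-5,-15,4.6,0,0,0],[-5.37,-15.97,5.07,0,0,0],[-5.37,-15.97,5.07,0,0,0],[-5.37,-15.97,5.07,0,0,0],[-5.37,-15.97,5.07,0,0,0],[-5.37,-15.97,5.07,0,0,0]]]'
python3 - <<'E'
from h import *
st();print(rel([.442,.0067,.07],down(c[2]+np.pi/2)))
im=r.capture("top");cv2.imwrite("pics/a.png",im[:,:,::-1])
E
```

```text
t: 2.1
tool_pos: [0.4418, 0.0095, 0.1609]
tcp_rot: [-0.145, 3.138, 0.0]
ft_force: [-0.1, -0.9, 0.4]
opening: 0.06
gripper_force: 0.0
t 2.1 q [ 0.0213  0.0613 -0.5217  0.9873  0.0002 -0.071 ] p [0.4418 0.0095 0.1609] rot [-0.1448  3.1377  0.0003] F [-0.0733 -0.9479  0.4273] T [-0.0039  0.0217 -0.0049] open 0.05995642959958906 0.0
(array([ 0.01, -0.28,  9.09]), array([0., 0., 0.]))
```

```bash
python3 -m jog '[[[0,-0.1,1,0,0,0],[0,-0.28,2.5,0,0,0],[0,-0.28,4,0,0,0],[0,-0.28,5.5,0,0,0],[0,-0.28,7,0,0,0],[0,-0.28,8.2,0,0,0],[0,-0.28,9,0,0,0],[0,-0.28,9.1,0,0,0],[0,-0.28,9.1,0,0,0],[0,-0.28,9.1,0,0,0]]]'
python3 -m jog '[[[0,0,0,0,0,0],[0,0,0,0,0,0],[0,0,0,0,0,0],[0,0,0,0,0,0],[0,0,0,0,0,0],[0,0,0,0,0,0],[0,0,0,0,0,0],[0,0,0,0,0,0],[0,0,0,0,0,0],[0,0,0,0,0,0]]]' 1.5 30
python3 - <<'E'
from h import *
st()
im=r.capture("scene");cv2.imwrite("pics/b.png",cv2.resize(im[110:240,110:300,::-1],None,fx=4,fy=4,interpolation=cv2.INTER_CUBIC))
E
```

```text
t: 3.15
tool_pos: [0.4427, 0.0058, 0.0701]
tcp_rot: [-0.142, 3.137, -0.0]
ft_force: [0.7, -0.2, -0.2]
opening: 0.0602
gripper_force: 0.0
t: 4.15
tool_pos: [0.4425, 0.006, 0.0701]
tcp_rot: [-0.143, 3.138, 0.001]
ft_force: [-2.5, 1.5, 5.6]
opening: 0.0254
gripper_force: 29.9
t 4.15 q [ 0.0132  0.1572 -0.6467  0.7661  0.0005 -0.0776] p [0.4425 0.006  0.0701] rot [-0.1426  3.1376  0.0008] F [-2.481   1.4896  5.6496] T [ 0.2964  0.332  -0.0029] open 0.025419429380031677 29.894579350948334
```

View pics/b.png

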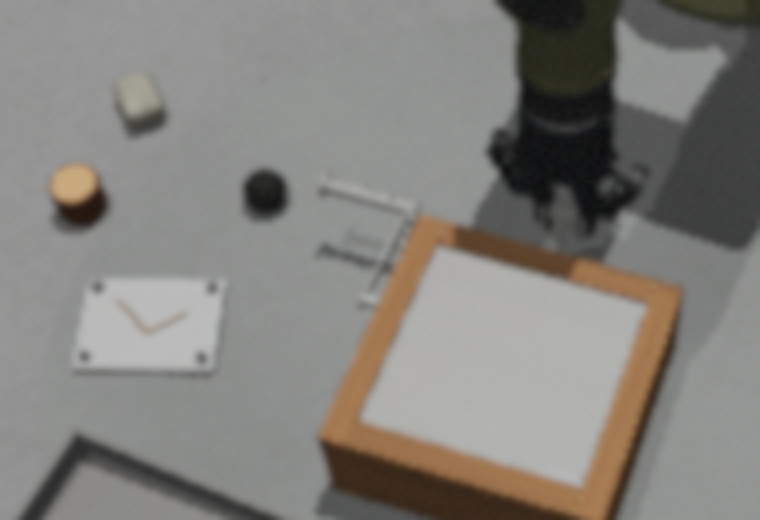

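```bash
python3 - <<'E'
from h import *
for t in list(np.arange(0,1.01,.05))+list(np.arange(1.05,1.42,.02)):
    print(f"{t:.2f} {-(26.2*(1-np.cos(t))+.6*np.sin(t)):.2f} {-(26.2*np.sin(t)-.6*(1-np.cos(t))):.2f}",end=" | ")
E
```

```text
0.00 -0.00 -0.00 | 0.05 -0.06 -1.31 | 0.10 -0.19 -2.61 | 0.15 -0.38 -3.91 | 0.20 -0.64 -5.19 | 0.25 -0.96 -6.46 | 0.30 -1.35 -7.72 | 0.35 -1.79 -8.95 | 0.40 -2.30 -10.16 | 0.45 -2.87 -11.34 | 0.50 -3.49 -12.49 | 0.55 -4.18 -13.61 | 0.60 -4.91 -14.69 | 0.65 -5.71 -15.73 | 0.70 -6.55 -16.74 | 0.75 -7.44 -17.70 | 0.80 -8.38 -18.61 | 0.85 -9.36 -19.48 | 0.90 -10.38 -20.30 | 0.95 -11.45 -21.06 | 1.00 -12.55 -21.77 | 1.05 -13.68 -22.43 | 1.07 -14.15 -22.67 | 1.09 -14.61 -22.91 | 1.11 -15.09 -23.13 | 1.13 -15.56 -23.35 | 1.15 -16.05 -23.56 | 1.17 -16.53 -23.76 | 1.19 -17.02 -23.95 | 1.21 -17.51 -24.12 | 1.23 -18.01 -24.29 | 1.25 -18.51 -24.45 | 1.27 -19.01 -24.60 | 1.29 -19.52 -24.74 | 1.31 -20.02 -24.87 | 1.33 -20.53 -24.99 | 1.35 -21.05 -25.10 | 1.37 -21.56 -25.19 | 1.39 -22.08 -25.28 | 1.41 -22.60 -25.36 |
```

```bash
python3 -m jog '[[[-0.06,0,-1.31,0,0,0],[-0.19,0,-2.61,0,0,0],[-0.38,0,-3.91,0,0,0],[-0.64,0,-5.19,0,0,0],[-0.96,0,-6.46,0,0,0],[-1.35,0,-7.72,0,0,0],[-1.79,0,-8.95,0,0,0],[-2.3,0,-10.16,0,0,0],[-2.87,0,-11.34,0,0,0],[-3.49,0,-12.49,0,0,0]]]'; python3 - <<'E'
from h import *
st()
E
```

```text
t: 5.2
tool_pos: [0.4764, 0.0091, 0.1948]
tcp_rot: [0.142, -3.137, -0.0]
ft_force: [0.4, 1.1, -4.9]
opening: 0.0257
gripper_force: 29.7
t 5.2 q [ 0.0189  0.1033 -0.3942  1.0751  0.0003 -0.0719] p [0.4764 0.0091 0.1948] rot [ 0.1425 -3.1365 -0.0005] F [ 0.4058  1.1016 -4.9097] T [ 0.3126  0.2235 -0.0354] open 0.025677799785516663 29.68956559896469
```

```bash
python3 -m jog '[[[-0.69,0,-1.12,0,0,0],[-1.42,0,-2.2,0,0,0],[-2.22,0,-3.24,0,0,0],[-3.06,0,-4.25,0,0,0],[-3.95,0,-5.21,0,0,0],[-4.89,0,-6.12,0,0,0],[-5.87,0,-6.99,0,0,0],[-6.89,0,-7.81,0,0,0],[-7.96,0,-8.57,0,0,0],[-9.06,0,-9.28,0,0,0]]]'; python3 - <<'E'
from h import *
st()
E
```

```text
t: 6.2
tool_pos: [0.5667, 0.0172, 0.2877]
tcp_rot: [0.142, -3.136, -0.0]
ft_force: [-3.0, 1.5, -1.6]
opening: 0.0252
gripper_force: 29.9
t 6.2 q [ 0.0303  0.2367 -0.021   1.315   0.     -0.0604] p [0.5667 0.0172 0.2877] rot [ 0.1423 -3.1364 -0.0001] F [-2.9696  1.4645 -1.6333] T [ 0.152   0.6653 -0.0095] open 0.025150890599836023 29.86899644136429
```

```bash
cat >> h.py <<'E'
def ft(th,n=1):
    F=r.get_state()["ft_force"];f=F[0]*np.cos(c[2])+F[1]*np.sin(c[2]);p=r.get_state()["tool_pos"]
    q=wc(c,p)[0];q[2]+=.0187;thm=np.arctan2(q[2]-.085,.11-q[0])-.0229
    print("theta",thm,"rad",np.hypot(q[2]-.085,.11-q[0]),"Ftan",f*np.sin(thm)+F[2]*np.cos(thm),"Frad",-f*np.cos(thm)+F[2]*np.sin(thm),"t",r.get_state()["t"])
E
python3 -c "from h import *;ft(1)"
python3 -m jog '[[[-0.6,0,-0.33,0,0,0],[-1.13,0,-0.66,0,0,0],[-1.6,0,-0.9,0,0,0],[-2.06,0,-1.14,0,0,0],[-2.54,0,-1.36,0,0,0],[-3.01,0,-1.58,0,0,0],[-3.5,0,-1.79,0,0,0],[-3.98,0,-1.99,0,0,0],[-4.47,0,-2.18,0,0,0],[-4.47,0,-2.18,0,0,0]]]'; python3 -c "from h import *;ft(1)"
```

```text
theta 0.9940753897830238 rad 0.2603316747555568 Ftan -3.2575050223802307 Frad 0.17048834874816965 t 6.2
t: 7.2
tool_pos: [0.6127, 0.0213, 0.3095]
tcp_rot: [-0.142, 3.137, 0.0]
ft_force: [-3.7, 2.4, 4.9]
opening: 0.0254
gripper_force: 30.8
theta 1.1908406626419927 rad 0.25959054556662703 Ftan -1.3611902710297494 Frad 5.825964060704946 t 7.2
```

```bash
python3 -m jog '[[[-0.2,0,-0.08,0,0,0],[-0.4,0,-0.16,0,0,0],[-0.6,0,-0.25,0,0,0],[-0.8,0,-0.33,0,0,0],[-1,0,-0.4,0,0,0],[-1.2,0,-0.48,0,0,0],[-1.2,0,-0.48,0,0,0],[-1.2,0,-0.48,0,0,0],[-1.2,0,-0.48,0,0,0],[-1.2,0,-0.48,0,0,0]]]'; python3 -c "
from h import *;ft(1)
im=r.capture('scene');cv2.imwrite('pics/c0.png',im[:,:,::-1])"
```

```text
t: 8.2
tool_pos: [0.6235, 0.0224, 0.3134]
tcp_rot: [0.142, -3.138, -0.0]
ft_force: [0.5, 3.7, -5.5]
opening: 0.0253
gripper_force: 29.8
theta 1.235469798971414 rad 0.25965916604759953 Ftan -1.032338790695909 Frad -5.512642765297978 t 8.2
```

```bash
python3 -m jog '[[[-0.2,0,-0.03,0,0,0],[-0.4,0,-0.06,0,0,0],[-0.6,0,-0.1,0,0,0],[-0.75,0,-0.13,0,0,0],[-0.75,0,-0.13,0,0,0],[-0.75,0,-0.13,0,0,0],[-0.75,0,-0.13,0,0,0],[-0.75,0,-0.13,0,0,0],[-0.75,0,-0.13,0,0,0],[-0.75,0,-0.13,0,0,0]]]'; python3 -c "
from h import *;ft(1)"
```

```text
t: 9.25
tool_pos: [0.6311, 0.023, 0.3157]
tcp_rot: [-0.142, 3.138, 0.0]
ft_force: [-2.3, 3.9, 6.1]
opening: 0.0257
gripper_force: 31.5
theta 1.2659655149907953 rad 0.2596620985959613 Ftan -0.028570238457623853 Frad 6.409298475554804 t 9.25
```

```bash
python3 -m jog '[[[-0.2,0,-0.05,0,0,0],[-0.4,0,-0.11,0,0,0],[-0.6,0,-0.16,0,0,0],[-0.6,0,-0.16,0,0,0],[-0.6,0,-0.16,0,0,0],[-0.6,0,-0.16,0,0,0],[-0.6,0,-0.16,0,0,0],[-0.6,0,-0.16,0,0,0],[-0.6,0,-0.16,0,0,0],[-0.6,0,-0.16,0,0,0]]]'; python3 -c "
from h import *;ft(1)
im=r.capture('scene');cv2.imwrite('pics/c1.png',cv2.resize(im[110:240,110:310,::-1],None,fx=4,fy=4,interpolation=cv2.INTER_CUBIC))"
```

```text
t: 10.25
tool_pos: [0.6374, 0.0236, 0.3174]
tcp_rot: [-0.142, 3.137, 0.0]
ft_force: [-1.3, 4.2, 5.1]
opening: 0.0257
gripper_force: 31.7
theta 1.2910604299628443 rad 0.259611706625963 Ftan 0.5171930942085132 Frad 5.141539871857031 t 10.25
```

View pics/c1.png

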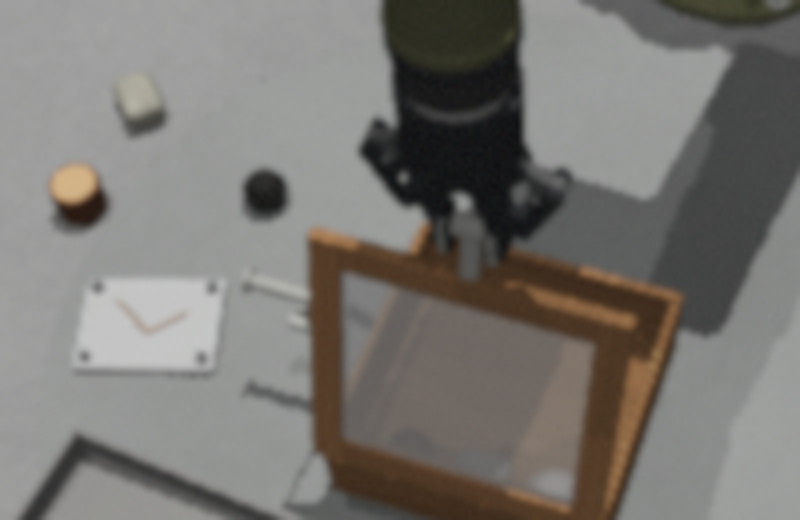

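The lid is up about 1.29 rad and held by the gripper. The bar disc shows at crop (246,280), and it's still forward of straight. I'll compare it with the stay model.

```bash
cat >> h.py <<'E'
HY=-.208
def top_piv(th): return np.array([.11-.13*np.cos(th)+.006*np.sin(th)*1, .085+.13*np.sin(th)+.006*np.cos(th)])
def dist(th,h): return np.hypot(*(top_piv(th)-[-.03,h]))
def knee(th,h,sgn=1): # sgn 1 front
    a=np.array([-.03,h]);d=top_piv(th)-a;L=np.hypot(*d);u=d/L;n=np.array([-u[1],u[0]])*sgn
    return a+d/2+n*np.sqrt(max(.1057**2-(L/2)**2,0))
def ths(h): 
    from scipy.optimize import brentq
    return brentq(lambda t:dist(t,h)-.2114,1,1.6)
E
python3 - <<'E'
from h import *
ob=un((246,280),4,(110,110));print(ob)
for h in np.arange(.025,.042,.002):
    print(h,ths(h).__round__(3),[ (proj("scene",cw(c,[k[0],HY,k[1]]))[0]-ob).round(1).tolist() for th in(1.28,1.29,1.30) for k in [knee(th,h)]],
      (proj("scene",cw(c,[knee(0,h)[0],HY,knee(0,h)[1]]))[0]-un((356,138),4.4,(110,125))).round(1))
E
```

```text
[171.125 179.625]
0.025 1.235 [[-0.1, 5.0], [-0.2, 5.1], [-0.3, 5.3]] [0.5 0.7]
0.027000000000000003 1.254 [[-0.2, 4.8], [-0.3, 5.0], [-0.4, 5.1]] [0.5 0.4]
0.029000000000000005 1.272 [[-0.2, 4.7], [-0.3, 4.8], [-0.4, 4.9]] [0.5 0.1]
0.031000000000000007 1.291 [[0.6, 1.3], [-0.1, 3.6], [-0.5, 4.8]] [ 0.4 -0.2]
0.03300000000000001 1.31 [[1.1, -0.8], [0.7, 0.2], [0.3, 1.6]] [ 0.4 -0.5]
0.03500000000000001 1.328 [[1.4, -2.4], [1.1, -1.6], [0.8, -0.6]] [ 0.4 -0.8]
0.03700000000000001 1.347 [[1.6, -3.7], [1.4, -3.0], [1.1, -2.2]] [ 0.3 -1.2]
0.039000000000000014 1.365 [[1.8, -4.9], [1.6, -4.2], [1.3, -3.5]] [ 0.3 -1.5]
0.041000000000000016 1.384 [[2.0, -6.0], [1.8, -5.4], [1.5, -4.7]] [ 0.2 -1.8]
```

```bash
python3 -m jog '[[[-0.2,0,-0.04,0,0,0],[-0.4,0,-0.08,0,0,0],[-0.5,0,-0.1,0,0,0],[-0.5,0,-0.1,0,0,0],[-0.5,0,-0.1,0,0,0],[-0.5,0,-0.1,0,0,0],[-0.5,0,-0.1,0,0,0],[-0.5,0,-0.1,0,0,0],[-0.5,0,-0.1,0,0,0],[-0.5,0,-0.1,0,0,0]]]'; python3 -c "
from h import *;ft(1)
im=r.capture('scene')[:,:,::-1];cv2.imwrite('pics/c2.png',im)
a=cv2.imread('pics/c1.png');b=cv2.resize(im[110:240,110:310],None,fx=4,fy=4,interpolation=cv2.INTER_CUBIC)
cv2.imwrite('pics/c2b.png',np.hstack([a[200:480,180:430],b[200:480,180:430]]))"
```

```text
t: 11.3
tool_pos: [0.6414, 0.0239, 0.3183]
tcp_rot: [0.142, -3.138, 0.0]
ft_force: [-4.9, 3.1, 7.5]
opening: 0.0255
gripper_force: 31.9
theta 1.3070574734066875 rad 0.25948235493543287 Ftan -2.473246311047126 Frad 8.473883599532925 t 11.3
```

View pics/c2b.png

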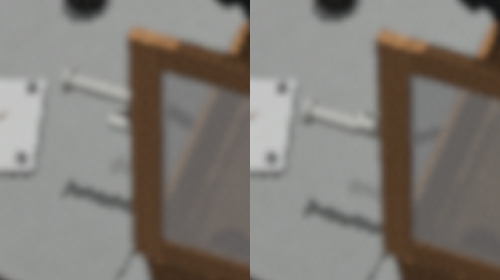

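The bar disc jumped rearward and down (crop 66,78 → 56,110), and the tangential force dropped 3 N, so the knee is past straight. Now I'll let the lid down onto the stay.

```bash
python3 -m jog '[[[0.15,0,0.03,0,0,0],[0.3,0,0.06,0,0,0],[0.45,0,0.1,0,0,0],[0.6,0,0.14,0,0,0],[0.75,0,0.18,0,0,0],[0.9,0,0.22,0,0,0],[1.0,0,0.25,0,0,0],[1.0,0,0.25,0,0,0],[1.0,0,0.25,0,0,0],[1.0,0,0.25,0,0,0]]]'; python3 -c "
from h import *;ft(1);st()
im=r.capture('scene')[:,:,::-1];cv2.imwrite('pics/c3.png',im)
b=cv2.resize(im[110:240,110:310],None,fx=4,fy=4,interpolation=cv2.INTER_CUBIC)
cv2.imwrite('pics/c3b.png',b[200:480,180:430])"
```

```text
t: 12.35
tool_pos: [0.6325, 0.0231, 0.3159]
tcp_rot: [-0.142, 3.137, 0.0]
ft_force: [-2.1, 2.6, 5.6]
opening: 0.0256
gripper_force: 31.6
theta 1.271424579228314 rad 0.2594286345253786 Ftan -0.10619047221240119 Frad 5.8545692447403646 t 12.35
t 12.35 q [ 0.0365  0.363   0.2118  1.4182  0.0001 -0.0543] p [0.6325 0.0231 0.3159] rot [-0.1424  3.137   0.0002] F [-2.0764  2.6262  5.5629] T [0.6869 0.2118 0.0368] open 0.025624341250968134 31.64002239704132
```

View pics/c3b.png

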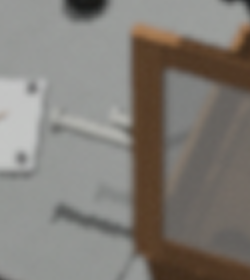

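```bash
python3 -m jog '[[[0.1,0,0.02,0,0,0],[0.2,0,0.05,0,0,0],[0.3,0,0.08,0,0,0],[0.4,0,0.11,0,0,0],[0.4,0,0.11,0,0,0],[0.4,0,0.11,0,0,0],[0.4,0,0.11,0,0,0],[0.4,0,0.11,0,0,0],[0.4,0,0.11,0,0,0],[0.4,0,0.11,0,0,0]]]'; python3 -c "
from h import *;ft(1)
h=.0322
for t,s in((1.301,1),(ths(h)-.045,-1)):
  k=knee(t,h,s);print(k,((proj('scene',cw(c,[k[0],HY,k[1]]))[0]-[110,110]+.5)*4-.5-[180,200]))
"
```

```text
t: 13.4
tool_pos: [0.6291, 0.0228, 0.3149]
tcp_rot: [-0.142, 3.136, 0.0]
ft_force: [1.2, 4.0, 4.7]
opening: 0.0251
gripper_force: 31.6
theta 1.2576550728205214 rad 0.2594041064545281 Ftan 2.983505979093584 Frad 4.008558047602048 t 13.4
[0.0226 0.1239] [65.0956 94.4517]
[0.0408 0.1107] [ 58.4751 121.77  ]
```

The stay now carries the lid: the tangential force reversed. I'll open and retreat upward.

```bash
python3 -m jog '[[[0,0,0,0,0,0],[0,0,0,0,0,0],[0,0,0,0,0,0],[0,0,0,0,0,0],[0,0,-0.5,0,0,0],[0,0,-1.5,0,0,0],[0,0,-3,0,0,0],[0,0,-4.5,0,0,0],[0,0,-6,0,0,0],[0,0,-7.5,0,0,0]]]' 6
python3 - <<'E'
from h import *
st()
print(rel([.5529,-.423,.12],down(c[2]+np.pi/2)))
im=r.capture('scene')[:,:,::-1];cv2.imwrite('pics/d.png',im)
a=cv2.imread('pics/c3.png');print(abs(a[130:230,130:240].astype(int)-im[130:230,130:240]).mean())
E
```

```text
t: 14.4
tool_pos: [0.6281, 0.0227, 0.3909]
tcp_rot: [-0.142, 3.137, -0.0]
ft_force: [-0.2, -0.1, -0.1]
opening: 0.0596
gripper_force: 0.0
t 14.4 q [ 0.0362  0.3709  0.392   1.5908 -0.0001 -0.0546] p [0.6281 0.0227 0.3909] rot [-0.1424  3.1373 -0.0002] F [-0.2159 -0.1388 -0.1372] T [0.0387 0.0126 0.0669] open 0.05956792860468953 0.0
(array([ 11.56, -43.7 ,  27.08]), array([-0. ,  0.1, -0. ]))
10.306575757575757
```

```bash
python3 -m jog '[[[0.3,-1.5,0,0,0,0],[1.2,-5,0,0,0,0],[2.3,-9,0,0,0,0],[3.4,-13,0,0,0,0],[4.5,-17,0,0,0,0],[5.6,-21,0,0,0,0],[6.7,-25,2,0,0,0],[7.8,-29,5,0,0,0],[9,-33,8,0,0,0],[10,-37,12,0,0,0]]]' 8
python3 - <<'E'
from h import *
st();print(rel([.5529,-.423,.10],down(c[2]+np.pi/2)))
E
```

```text
t: 15.45
tool_pos: [0.5617, -0.3506, 0.2753]
tcp_rot: [-0.14, 3.138, -0.002]
ft_force: [0.4, -0.3, -0.2]
opening: 0.0797
gripper_force: 0.0
t 15.45 q [-0.5577  0.4247  0.2102  1.3553 -0.0007 -0.6471] p [ 0.5617 -0.3506  0.2753] rot [-0.1404  3.138  -0.0018] F [ 0.4201 -0.2711 -0.2115] T [-0.0148 -0.0356 -0.0321] open 0.0797368161539226 0.0
(array([ 1.53, -7.11, 17.53]), array([-0.1,  0. , -0.1]))
```

```bash
python3 -m jog '[[[0.3,-1.2,2.5,0,0,0],[0.6,-2.8,5,0,0,0],[1,-4.5,8,0,0,0],[1.3,-6,11,0,0,0],[1.5,-6.8,14,0,0,0],[1.53,-7.11,16.5,0,0,0],[1.53,-7.11,17.5,0,0,0],[1.53,-7.11,17.5,0,0,0],[1.53,-7.11,17.5,0,0,0],[1.53,-7.11,17.5,0,0,0]]]' 8
python3 - <<'E'
from h import *
st();print(rel([.5529,-.423,.009],down(c[2]+np.pi/2)))
im=r.capture('scene')[:,:,::-1]
cv2.imwrite('pics/e.png',cv2.resize(im[100:240,90:300],None,fx=3.8,fy=3.8,interpolation=cv2.INTER_CUBIC))
E
```

```text
t: 16.45
tool_pos: [0.5553, -0.4205, 0.1031]
tcp_rot: [-0.143, 3.136, -0.003]
ft_force: [1.5, -0.1, 0.9]
opening: 0.0797
gripper_force: 0.0
t 16.45 q [-0.6481  0.5599  0.0271  1.0351 -0.     -0.7391] p [ 0.5553 -0.4205  0.1031] rot [-0.1428  3.1362 -0.0029] F [ 1.4779 -0.0935  0.8959] T [-0.0002  0.0062  0.0085] open 0.07974868943475984 0.0
(array([ 0.28, -0.21,  9.41]), array([-0.1,  0.1, -0. ]))
```

View pics/e.png

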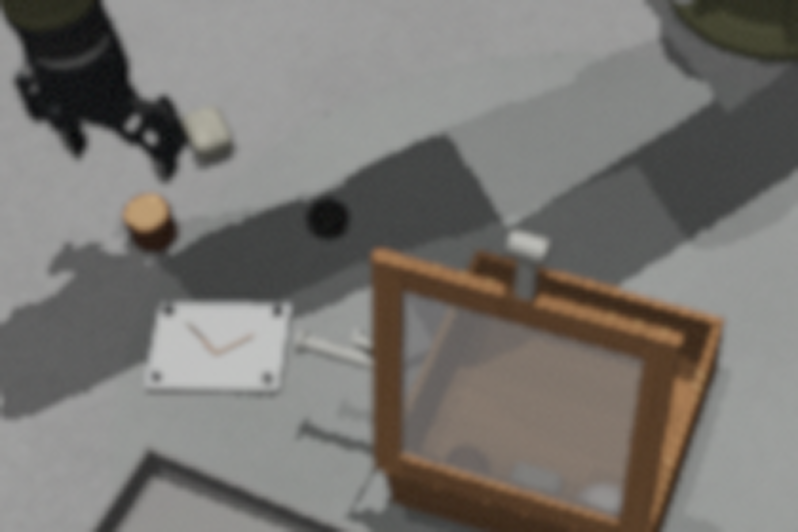

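The stay alone holds the lid; the bar disc is at (302,342). The slice is at (149,216), under the gripper. Descend and grip.

```bash
python3 -m jog '[[[0.15,-0.2,1.5,0,0,0],[0.28,-0.2,3.5,0,0,0],[0.28,-0.2,5.5,0,0,0],[0.28,-0.2,7.5,0,0,0],[0.28,-0.2,8.8,0,0,0],[0.28,-0.2,9.4,0,0,0],[0.28,-0.2,9.4,0,0,0],[0.28,-0.2,9.4,0,0,0],[0.28,-0.2,9.4,0,0,0],[0.28,-0.2,9.4,0,0,0]]]' 8
python3 -m jog '[[[0,0,0,0,0,0],[0,0,0,0,0,0],[0,0,0,0,0,0],[0,0,0,0,0,0],[0,0,0,0,0,0],[0,0,0,0,0,0],[0,0,0,0,0,0],[0,0,-0.5,0,0,0],[0,0,-2,0,0,0],[0,0,-4,0,0,0]]]' 3 25
python3 - <<'E'
from h import *
st();print(rel(cw(c,[-.058,0,.25])[0],down(c[2]+np.pi/2)))
E
```

```text
t: 17.5
tool_pos: [0.5524, -0.4226, 0.0082]
tcp_rot: [-0.142, 3.137, -0.002]
ft_force: [-0.3, -0.3, -0.1]
opening: 0.0803
gripper_force: 0.0
t: 18.5
tool_pos: [0.5507, -0.4214, 0.0469]
tcp_rot: [0.142, -3.136, -0.003]
ft_force: [1.3, 0.1, -0.4]
opening: 0.0443
gripper_force: 25.7
t 18.5 q [-0.6531  0.6032 -0.0367  0.9335 -0.     -0.7438] p [ 0.5507 -0.4214  0.0469] rot [ 0.1423 -3.1363 -0.0027] F [ 1.2685  0.0714 -0.437 ] T [ 0.0073 -0.0341  0.0038] open 0.04434816117436467 25.65822090895381
(array([ -2.41,  43.66, -20.24]), array([ 0.1, -0.1, -0. ]))
```

```bash
python3 -m jog '[[[0,0.3,-3,0,0,0],[0,1.5,-7,0,0,0],[-0.2,4,-11,0,0,0],[-0.5,7,-15,0,0,0],[-0.8,11,-18,0,0,0],[-1,15,-20.2,0,0,0],[-1.2,19,-20.2,0,0,0],[-1.4,23,-20.2,0,0,0],[-1.6,27,-20.2,0,0,0],[-1.8,31,-20.2,0,0,0]]]'
python3 - <<'E'
from h import *
st();print(rel(cw(c,[-.058,0,.15])[0],down(c[2]+np.pi/2)))
E
```

```text
t: 19.5
tool_pos: [0.5412, -0.1102, 0.2503]
tcp_rot: [-0.142, 3.137, -0.0]
ft_force: [0.4, 0.1, -0.1]
opening: 0.0444
gripper_force: 25.7
t 19.5 q [-0.2009  0.2156 -0.1322  1.2219  0.0001 -0.2914] p [ 0.5412 -0.1102  0.2503] rot [-0.1421  3.1373 -0.0003] F [ 0.4012  0.0662 -0.0609] T [ 0.0093 -0.0729 -0.0114] open 0.04441126881238378 25.699774370295927
(array([-0.57, 12.55, 10.02]), array([-0. ,  0.1, -0.1]))
```

```bash
python3 -m jog '[[[-0.1,3,0,0,0,0],[-0.3,6,0,0,0,0],[-0.4,9,1,0,0,0],[-0.5,11.3,3,0,0,0],[-0.57,12.3,5,0,0,0],[-0.57,12.55,7.5,0,0,0],[-0.57,12.55,9.5,0,0,0],[-0.57,12.55,10,0,0,0],[-0.57,12.55,10,0,0,0],[-0.57,12.55,10,0,0,0]]]'
python3 - <<'E'
from h import *
st();print(rel(cw(c,[-.058,0,.017])[0],down(c[2]+np.pi/2)))
E
```

```text
t: 20.5
tool_pos: [0.5366, 0.0136, 0.1505]
tcp_rot: [-0.142, 3.137, -0.0]
ft_force: [-0.2, -0.3, 0.0]
opening: 0.0444
gripper_force: 25.7
t 20.5 q [ 0.0253  0.2415 -0.3325  0.9951  0.     -0.0651] p [0.5366 0.0136 0.1505] rot [-0.1419  3.1367 -0.    ] F [-0.167  -0.3199  0.033 ] T [ 0.0153 -0.0235  0.0185] open 0.04440604735774527 25.74349685688503
(array([ 0.11,  0.18, 13.35]), array([-0. ,  0.1, -0.1]))
```

```bash
python3 -m jog '[[[0.1,0.18,2,0,0,0],[0.1,0.18,4.5,0,0,0],[0.1,0.18,7,0,0,0],[0.1,0.18,9.5,0,0,0],[0.1,0.18,11.5,0,0,0],[0.1,0.18,12.8,0,0,0],[0.1,0.18,13.3,0,0,0],[0.1,0.18,13.45,0,0,0],[0.1,0.18,13.45,0,0,0],[0.1,0.18,13.45,0,0,0]]]'
python3 -c "
from h import *;st()"
```

```text
t: 21.5
tool_pos: [0.5356, 0.0154, 0.0156]
tcp_rot: [-0.142, 3.137, -0.0]
ft_force: [0.4, -0.8, -0.2]
opening: 0.0445
gripper_force: 25.7
t 21.5 q [ 0.0288  0.3796 -0.4919  0.6976  0.     -0.0618] p [0.5356 0.0154 0.0156] rot [-0.1422  3.1367 -0.    ] F [ 0.3699 -0.8037 -0.1966] T [0.0049 0.0114 0.0223] open 0.04449957377197271 25.73961896763649
```

```bash
python3 -m jog '[[[0,0,0,0,0,0],[0,0,0,0,0,0],[0,0,0,0,0,0],[0,0,-1.5,0,0,0],[0,0,-4,0,0,0],[0,0,-8,0,0,0],[0,0,-12,0,0,0],[0,0,-16,0,0,0],[0,0,-20,0,0,0],[0,0,-23.5,0,0,0]]]' 7
python3 - <<'E'
from h import *
st()
ob=un((302,342),3.8,(90,100))
f=lambda q:proj("scene",cw(c,[q[0],HY,q[1]]))[0]-ob
S=least_squares(f,[.04,.11]);print("bar disc x,z",S.x,S.fun); x,z=S.x
h=.0322;print("model",knee(ths(h)-.045,h,-1))
for a in(0,np.pi): print(rel(cw(c,[x,-.185,.25])[0],down(c[2]+a)))
for n in("top","scene"): cv2.imwrite(f"pics/f{n}.png",r.capture(n)[:,:,::-1])
a=cv2.imread("pics/ftop.png")[115:235,240:400];b=cv2.imread("pics/fscene.png")[110:240,110:310]
cv2.imwrite("pics/f.png",np.hstack([cv2.resize(cv2.convertScaleAbs(a,alpha=1.8),(400,300),interpolation=cv2.INTER_CUBIC),cv2.resize(b,(400,260),interpolation=cv2.INTER_CUBIC)[:,:] if 0 else cv2.copyMakeBorder(cv2.resize(b,(400,260),interpolation=cv2.INTER_CUBIC),0,40,0,0,0)]))
E
```

```text
t: 22.5
tool_pos: [0.5348, 0.0154, 0.2521]
tcp_rot: [-0.142, 3.137, -0.0]
ft_force: [0.4, 0.5, -0.5]
opening: 0.0698
gripper_force: 0.0
t 22.5 q [ 0.0289  0.182  -0.1695  1.2177 -0.     -0.0618] p [0.5348 0.0154 0.2521] rot [-0.1423  3.1368 -0.0001] F [ 0.4166  0.4703 -0.533 ] T [-0.0133 -0.0113 -0.0012] open 0.06977497777830766 0.0
bar disc x,z [0.0407 0.1133] [0. 0.]
model [0.0408 0.1107]
(array([ -9.96, -18.52,   0.22]), array([ 0.1,  0.1, 90. ]))
(array([ -9.96, -18.52,   0.22]), array([ -0.1,   0.1, -90. ]))
```

View pics/f.png

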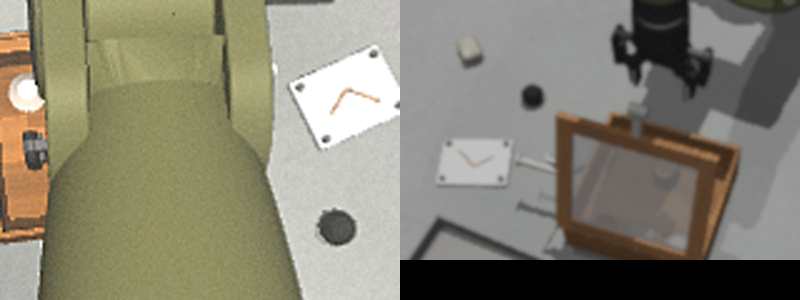

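```bash
python3 -m jog '[[[1,-1,0,0,0,5],[1.5,-3,0,0,0,12],[1.5,-6,0,0,0,20],[1.5,-9,0,0,0,28],[1.5,-12,0,0,0,36],[1.5,-15,0,0,0,44],[1,-17,0,0,0,52],[0,-18.5,0,0,0,60],[-1,-18.5,0,0,0,68],[-3,-18.5,0,0,0,76]]]' 4.5 35
python3 - <<'E'
from h import *
st();print(rel(cw(c,[.0407,-.185,.2])[0],down(c[2])))
E
```

```text
t: 23.6
tool_pos: [0.5806, -0.1668, 0.2489]
tcp_rot: [-1.829, -2.553, 0.001]
ft_force: [0.2, 0.5, 0.7]
opening: 0.0452
gripper_force: 0.0
t 23.6 q [-0.2797  0.317  -0.0025  1.2529 -0.0002  0.9636] p [ 0.5806 -0.1668  0.2489] rot [-1.8288 -2.5527  0.001 ] F [0.2198 0.5308 0.698 ] T [-0.0573 -0.0191 -0.0009] open 0.045201923492191605 0.0
(array([-1.61,  6.87,  4.88]), array([-0.1, -0. , 13.5]))
```

```bash
python3 -m jog '[[[-0.2,1,0.5,0,0,5],[-0.6,2.5,1.5,0,0,9],[-1,4,3,0,0,12],[-1.3,5.5,4.2,0,0,13.5],[-1.6,6.6,4.88,0,0,13.5],[-1.61,6.87,4.88,0,0,13.5],[-1.61,6.87,4.88,0,0,13.5],[-1.61,6.87,4.88,0,0,13.5],[-1.61,6.87,4.88,0,0,13.5],[-1.61,6.87,4.88,0,0,13.5]]]'
python3 - <<'E'
from h import *
st();print(rel(cw(c,[.0407,-.185,.092])[0],down(c[2])))
E
```

```text
t: 24.6
tool_pos: [0.6514, -0.1589, 0.2016]
tcp_rot: [2.108, 2.328, 0.001]
ft_force: [0.5, 0.2, 0.0]
opening: 0.0451
gripper_force: 0.0
t 24.6 q [-0.2393  0.4591  0.0961  1.2068 -0.0001  1.2323] p [ 0.6514 -0.1589  0.2016] rot [2.108  2.3282 0.0006] F [0.5383 0.1534 0.0288] T [ 0.0271 -0.0228  0.018 ] open 0.04507243173266435 0.0
(array([-0.09, -0.08, 10.96]), array([0.1, 0. , 0.4]))
```

```bash
python3 -m jog '[[[0,0,1,0,0,0],[0,0,2.5,0,0,0],[-0.1,-0.08,4,0,0,0],[-0.1,-0.08,5.5,0,0,0],[-0.1,-0.08,7,0,0,0],[-0.1,-0.08,8.5,0,0,0],[-0.1,-0.08,10,0,0,0],[-0.1,-0.08,10.9,0,0,0],[-0.1,-0.08,10.9,0,0,0],[-0.1,-0.08,10.9,0,0,0]]]'
python3 -c "from h import *;st()"
python3 -m jog '[[[0,0,0,0,0,0],[0,0,0,0,0,0],[0,0,0,0,0,0],[0,0,0,0,0,0],[0,0,0,0,0,0],[0,0,0,0,0,0],[0,0,0,0,0,0],[0,0,0,0,0,0],[0,0,0,0,0,0],[0,0,0,0,0,0]]]' 0.6 20
python3 -c "from h import *;st()"
```

```text
t: 25.6
tool_pos: [0.651, -0.1598, 0.092]
tcp_rot: [2.108, 2.329, 0.0]
ft_force: [1.1, -0.6, -0.6]
opening: 0.0451
gripper_force: 0.0
t 25.6 q [-0.2407  0.5232 -0.0602  0.9872  0.      1.2306] p [ 0.651  -0.1598  0.092 ] rot [2.1082 2.329  0.0001] F [ 1.0882 -0.5757 -0.595 ] T [-0.0545 -0.0172 -0.0041] open 0.0451153548581213 0.0
t: 26.6
tool_pos: [0.6507, -0.1598, 0.0922]
tcp_rot: [-2.108, -2.329, 0.0]
ft_force: [-4.8, 0.3, 6.1]
opening: 0.011
gripper_force: 20.7
t 26.6 q [-0.2408  0.5227 -0.0606  0.9876 -0.0001  1.2306] p [ 0.6507 -0.1598  0.0922] rot [-2.1083 -2.329   0.0002] F [-4.8449  0.3332  6.1078] T [0.0593 0.8671 0.0876] open 0.010998274520707337 20.723344087600708
```

```bash
cat >> h.py <<'E'
def phi0(h): k=knee(ths(h)-.045,h,-1)-[-.03,h]; return np.arctan2(k[0],k[1])
def fr(h=.0322,base=None):
    s=r.get_state();b=np.load("bar0.npy");q=wc(c,s["tool_pos"])[0]-b;p0=phi0(h)
    v=np.array([q[0],q[2]])+.1057*np.array([np.sin(p0),np.cos(p0)]);rr=np.hypot(*v);u=v/rr;F=s["ft_force"]
    f=np.array([F[0]*np.cos(c[2])+F[1]*np.sin(c[2]),F[2]]);t=np.array([-u[1],u[0]])
    print("phi",np.degrees(np.arctan2(v[0],v[1])).round(1),"r mm",rr*1e3,"Frad",f@u,"Ftan(fwd)",f@t,"Fy",F[1],"F",f,"open",s["opening"],s["gripper_force"],"t",s["t"])
E
python3 - <<'E'
from h import *
q=wc(c,r.get_state()["tool_pos"])[0];np.save("bar0.npy",q);print(q)
for h in(.0302,.0322,.0342): k=knee(0,h)-[-.03,h];print(h,np.degrees([phi0(h),np.arctan2(*k)]))
h=.0322;p0=phi0(h)
for p in np.arange(40,-66,-2.5):
    a=np.radians(p);print(f"{p} {10.57*(np.sin(a)-np.sin(p0)):.2f} {-10.57*(np.cos(a)-np.cos(p0)):.2f}",end=" | ")
fr()
E
```

```text
[ 0.0406 -0.1848  0.0922]
0.0302 [ 41.3075 -63.714 ]
0.0322 [ 42.0199 -63.9602]
0.0342 [ 42.7407 -64.1831]
40.0 -0.28 -0.24 | 37.5 -0.64 -0.53 | 35.0 -1.01 -0.81 | 32.5 -1.40 -1.06 | 30.0 -1.79 -1.30 | 27.5 -2.19 -1.52 | 25.0 -2.61 -1.73 | 22.5 -3.03 -1.91 | 20.0 -3.46 -2.08 | 17.5 -3.90 -2.23 | 15.0 -4.34 -2.36 | 12.5 -4.79 -2.47 | 10.0 -5.24 -2.56 | 7.5 -5.70 -2.63 | 5.0 -6.15 -2.68 | 2.5 -6.61 -2.71 | 0.0 -7.08 -2.72 | -2.5 -7.54 -2.71 | -5.0 -8.00 -2.68 | -7.5 -8.46 -2.63 | -10.0 -8.91 -2.56 | -12.5 -9.36 -2.47 | -15.0 -9.81 -2.36 | -17.5 -10.25 -2.23 | -20.0 -10.69 -2.08 | -22.5 -11.12 -1.91 | -25.0 -11.54 -1.73 | -27.5 -11.96 -1.52 | -30.0 -12.36 -1.30 | -32.5 -12.75 -1.06 | -35.0 -13.14 -0.81 | -37.5 -13.51 -0.53 | -40.0 -13.87 -0.24 | -42.5 -14.22 0.06 | -45.0 -14.55 0.38 | -47.5 -14.87 0.71 | -50.0 -15.17 1.06 | -52.5 -15.46 1.42 | -55.0 -15.73 1.79 | -57.5 -15.99 2.17 | -60.0 -16.23 2.57 | -62.5 -16.45 2.97 | -65.0 -16.66 3.39 | phi 42.0 r mm 105.7 Frad 1.328278190437576 Ftan(fwd) 7.650216883286812 Fy 0.3332153047780434 F [-4.7943  6.1078] open 0.010998274520707337 20.723344087600708 t 26.6
```

```bash
python3 -m jog '[[[0,-0.06,-0.05,0,0,0],[0,-0.15,-0.13,0,0,0],[0,-0.28,-0.24,0,0,0],[0,-0.42,-0.35,0,0,0],[0,-0.57,-0.47,0,0,0],[0,-0.72,-0.59,0,0,0],[0,-0.86,-0.7,0,0,0],[0,-1.01,-0.81,0,0,0],[0,-1.01,-0.81,0,0,0],[0,-1.01,-0.81,0,0,0]]]' 0.6 30
python3 -c "from h import *;fr()"
```

```text
t: 27.6
tool_pos: [0.6408, -0.1609, 0.1001]
tcp_rot: [2.108, 2.329, -0.0]
ft_force: [2.6, -2.1, -3.6]
opening: 0.0109
gripper_force: 29.2
phi 35.1 r mm 105.69994940461149 Frad -1.5444635318880289 Ftan(fwd) -4.054819807207256 Fy -2.0923111946610184 F [ 2.4269 -3.5968] open 0.010895106413706937 29.22390729188919 t 27.6
```

```bash
python3 -m jog '[[[0,-0.19,-0.13,0,0,0],[0,-0.39,-0.25,0,0,0],[0,-0.58,-0.37,0,0,0],[0,-0.78,-0.49,0,0,0],[0,-0.98,-0.6,0,0,0],[0,-1.18,-0.71,0,0,0],[0,-1.39,-0.82,0,0,0],[0,-1.6,-0.92,0,0,0],[0,-1.6,-0.92,0,0,0],[0,-1.6,-0.92,0,0,0]]]'
python3 -c "from h import *;fr()"
```

```text
t: 28.6
tool_pos: [0.625, -0.1623, 0.1095]
tcp_rot: [2.108, 2.329, 0.001]
ft_force: [2.7, -1.6, 0.3]
opening: 0.0105
gripper_force: 29.5
phi 25.1 r mm 105.82470662315947 Frad 1.3888432349247375 Ftan(fwd) -2.147741933038564 Fy -1.643874383380364 F [2.5343 0.3449] open 0.010496558582176758 29.484751224517822 t 28.6
```

```bash
python3 -m jog '[[[0,-0.21,-0.1,0,0,0],[0,-0.42,-0.18,0,0,0],[0,-0.85,-0.35,0,0,0],[0,-1.29,-0.5,0,0,0],[0,-1.73,-0.63,0,0,0],[0,-2.18,-0.74,0,0,0],[0,-2.63,-0.83,0,0,0],[0,-3.09,-0.9,0,0,0],[0,-3.54,-0.95,0,0,0],[0,-3.54,-0.95,0,0,0]]]'
python3 -c "from h import *;fr()"
```

```text
t: 29.6
tool_pos: [0.5884, -0.1658, 0.1185]
tcp_rot: [-2.108, -2.328, 0.001]
ft_force: [-0.2, -0.1, 0.6]
opening: 0.0107
gripper_force: 30.0
phi 4.5 r mm 105.13757834530952 Frad 0.5359835181881988 Ftan(fwd) 0.21424598726852412 Fy -0.0774220941996151 F [-0.1719  0.551 ] open 0.010663492819118742 29.960968494415283 t 29.6
```

```bash
python3 -m jog '[[[0,-0.3,-0.02,0,0,0],[0,-0.7,-0.04,0,0,0],[0,-1.16,-0.04,0,0,0],[0,-1.62,-0.02,0,0,0],[0,-2.08,0.03,0,0,0],[0,-2.53,0.08,0,0,0],[0,-2.99,0.16,0,0,0],[0,-3.43,0.26,0,0,0],[0,-3.88,0.38,0,0,0],[0,-4.1,0.45,0,0,0]]]'
python3 -c "from h import *;fr()"
```

```text
t: 30.6
tool_pos: [0.5478, -0.1701, 0.1139]
tcp_rot: [-2.108, -2.328, 0.001]
ft_force: [-2.7, 0.6, 2.2]
opening: 0.0107
gripper_force: 29.5
phi -18.0 r mm 105.36792946818598 Frad 2.8667938740271075 Ftan(fwd) 1.8398206247886661 Fy 0.5687702575935658 F [-2.6367  2.1566] open 0.010700656667780192 29.500394761562347 t 30.6
```

```bash
python3 -m jog '[[[0,-0.22,0.07,0,0,0],[0,-0.44,0.15,0,0,0],[0,-0.87,0.32,0,0,0],[0,-1.29,0.5,0,0,0],[0,-1.71,0.71,0,0,0],[0,-2.11,0.93,0,0,0],[0,-2.5,1.17,0,0,0],[0,-2.89,1.42,0,0,0],[0,-3.26,1.7,0,0,0],[0,-3.26,1.7,0,0,0]]]'
python3 -c "from h import *;fr()"
```

```text
t: 31.6
tool_pos: [0.5139, -0.1734, 0.0959]
tcp_rot: [-2.107, -2.327, 0.005]
ft_force: [-6.8, -2.2, -0.2]
opening: 0.0105
gripper_force: 29.3
phi -39.0 r mm 105.9002235087079 Frad 4.257483514942704 Ftan(fwd) 5.5801907936063 Fy -2.2250404144936344 F [-7.0158 -0.2088] open 0.01045111962356947 29.315814971923828 t 31.6
```

```bash
python3 -m jog '[[[0,-0.18,0.14,0,0,0],[0,-0.36,0.29,0,0,0],[0,-0.54,0.44,0,0,0],[0,-0.71,0.59,0,0,0],[0,-0.88,0.75,0,0,0],[0,-1.04,0.91,0,0,0],[0,-1.2,1.07,0,0,0],[0,-1.36,1.24,0,0,0],[0,-1.51,1.41,0,0,0],[0,-1.51,1.41,0,0,0]]]'
python3 -c "from h import *;fr()"
```

```text
t: 32.6
tool_pos: [0.4985, -0.1748, 0.0814]
tcp_rot: [-2.107, -2.326, 0.006]
ft_force: [-7.2, -3.2, -2.8]
opening: 0.0107
gripper_force: 29.2
phi -50.5 r mm 106.50509267055601 Frad 3.9477397934264125 Ftan(fwd) 6.869274028991967 Fy -3.212482882948395 F [-7.4157 -2.789 ] open 0.010660594494876318 29.181961119174957 t 32.6
```

```bash
python3 -m jog '[[[0,-0.1,0.1,0,0,0],[0,-0.2,0.23,0,0,0],[0,-0.32,0.38,0,0,0],[0,-0.44,0.54,0,0,0],[0,-0.58,0.72,0,0,0],[0,-0.71,0.91,0,0,0],[0,-0.84,1.1,0,0,0],[0,-0.97,1.29,0,0,0],[0,-0.97,1.29,0,0,0],[0,-0.97,1.29,0,0,0]]]'
python3 - <<'E'
from h import *
fr();im=r.capture("scene")[:,:,::-1];cv2.imwrite("pics/g.png",im)
# lid angle for bar angle
from scipy.optimize import brentq
h=.0322
for p in(-57.5,-59,-60,-61,-62,-63): print(p,brentq(lambda t:np.degrees(np.arctan2(*(knee(t,h)-[-.03,h])))-p,-.05,1.2)*262,end=" mm; ")
E
```

```text
t: 33.6
tool_pos: [0.4866, -0.1758, 0.0674]
tcp_rot: [-2.105, -2.323, 0.011]
ft_force: [-9.9, -4.0, -8.5]
opening: 0.0108
gripper_force: 29.2
phi -60.3 r mm 108.38121557880216 Frad 4.63584065784681 Ftan(fwd) 12.486770009557592 Fy -3.970765110755717 F [-10.2197  -8.5421] open 0.010796558997476812 29.22632485628128 t 33.6
-57.5 48.59689990244802 mm; -59 39.515568724167544 mm; -60 33.06720449328765 mm; -61 26.17909139096705 mm; -62 18.658890582969843 mm; -63 10.12017002383919 mm;
```

```bash
python3 -m jog '[[[0,-0.01,0.02,0,0,0],[0,-0.03,0.06,0,0,0],[0,-0.06,0.1,0,0,0],[0,-0.08,0.15,0,0,0],[0,-0.11,0.2,0,0,0],[0,-0.13,0.25,0,0,0],[0,-0.16,0.3,0,0,0],[0,-0.19,0.35,0,0,0],[0,-0.22,0.4,0,0,0],[0,-0.22,0.4,0,0,0]]]' 0.6 45
python3 -c "from h import *;fr()"
```

```text
t: 34.65
tool_pos: [0.4861, -0.176, 0.0643]
tcp_rot: [-2.106, -2.325, 0.007]
ft_force: [-8.2, -3.1, -4.1]
opening: 0.01
gripper_force: 45.6
phi -61.8 r mm 107.28357675775797 Frad 5.556290464727583 Ftan(fwd) 7.614741873483603 Fy -3.127487366296279 F [-8.4949 -4.0858] open 0.01001406243768758 45.55855393409729 t 34.65
```

```bash
python3 -m jog '[[[0,0,0.03,0,0,0],[0,-0.02,0.07,0,0,0],[0,-0.04,0.1,0,0,0],[0,-0.05,0.13,0,0,0],[0,-0.07,0.17,0,0,0],[0,-0.09,0.2,0,0,0],[0,-0.1,0.23,0,0,0],[0,-0.11,0.25,0,0,0],[0,-0.11,0.25,0,0,0],[0,-0.11,0.25,0,0,0]]]'
python3 -c "
from h import *;fr()
a=cv2.imread('pics/scene0.png').astype(int);b=r.capture('scene')[:,:,::-1].astype(int);cv2.imwrite('pics/g2.png',b)
d=abs(a-b).sum(2)
P=cw(c,[[-.152,0,.091],[-.11,.115,.097],[-.11,-.115,.097],[.11,.115,.097]]);p=proj('scene',P);print(p)
for u,v in p.round().astype(int): print(d[v-5:v+6,u-5:u+6].mean())
"
```

```text
t: 35.65
tool_pos: [0.4864, -0.1761, 0.0627]
tcp_rot: [-2.107, -2.327, 0.004]
ft_force: [-6.7, -1.6, -0.6]
opening: 0.0099
gripper_force: 46.0
phi -62.5 r mm 106.26647361555825 Frad 5.754049637033118 Ftan(fwd) 3.616772250483413 Fy -1.5890415904653619 F [-6.7737 -0.5541] open 0.009906861739866315 45.968844294548035 t 35.65
[[250.8526 163.0727]
 [280.3472 181.2402]
 [214.27   162.9354]
 [259.9898 240.5808]]
107.09917355371901
23.74380165289256
182.8099173553719
10.553719008264462[ WARN:0@0.429] global loadsave.cpp:1063 imwrite_ Unsupported depth image for selected encoder is fallbacked to CV_8U.
```

```bash
python3 - <<'E'
from h import *
a=cv2.imread('pics/scene0.png',0);
for n in('g.png','g2.png'):
    b=cv2.imread('pics/'+n,0)
    for (u,v) in((280,181),(260,241),(277,195),(268,178)):
        t=a[v-8:v+9,u-8:u+9];m=cv2.matchTemplate(b[v-20:v+21,u-16:u+17],t,cv2.TM_CCOEFF_NORMED);_,s,_,l=cv2.minMaxLoc(m);print(n,(u,v),s,(l[0]-8,l[1]-12))
for mm in(0,10,20,30):
    t=mm/262;print(mm,proj("scene",cw(c,[.11-.22*np.cos(t)+.012*np.sin(t),.115,.085+.22*np.sin(t)+.012*np.cos(t)]))[0])
E
```

```text
g.png (280, 181) 0.7311215400695801 (-1, 6)
g.png (260, 241) 0.9991917014122009 (0, 0)
g.png (277, 195) 0.9936468601226807 (0, 0)
g.png (268, 178) 0.3403237760066986 (2, -8)
g2.png (280, 181) 0.7279167175292969 (-1, 7)
g2.png (260, 241) 0.9995447397232056 (0, 0)
g2.png (277, 195) 0.9994420409202576 (0, 0)
g2.png (268, 178) 0.3952355682849884 (0, -7)
0 [280.3472 181.2402]
10 [280.4669 180.0153]
20 [280.56   178.8602]
30 [280.626  177.7776]
```

```bash
python3 - <<'E'
from h import *
a=cv2.imread('pics/scene0.png',0).astype(np.float32)
for n in('g.png','g2.png'):
    b=cv2.imread('pics/'+n,0).astype(np.float32)
    for (u,v) in((278,190),(277,195),(274,203),(260,241),(230,232)):
        w=np.eye(2,3,dtype=np.float32)
        try: cc,w=cv2.findTransformECC(a[v-8:v+9,u-8:u+9].copy(),b[v-8:v+9,u-8:u+9].copy(),w,cv2.MOTION_TRANSLATION);print(n,(u,v),cc,w[:,2])
        except cv2.error: print(n,(u,v),"fail")
E
```

```text
g.png (278, 190) 0.995876399152727 [ 0.0393 -0.9196]
g.png (277, 195) 0.7975368848832008 [-0.0515  0.0381]
g.png (274, 203) 0.9929941304887526 [ 0.0501 -0.223 ]
g.png (260, 241) 0.9995086395391458 [-0.0055  0.0309]
g.png (230, 232) 0.9984904171112159 [-0.5057 -0.0116]
g2.png (278, 190) 0.9999173648293997 [-0.004  -0.0031]
g2.png (277, 195) 0.9989001853348817 [-0.0235  0.0213]
g2.png (274, 203) 0.9990809622955465 [-0.0152  0.0125]
g2.png (260, 241) 0.9999387779993012 [-0.0012  0.0151]
g2.png (230, 232) 0.9999594337849492 [-0.0008  0.0179]
```

The lid is fully shut: its edges match the first picture to 0.02 px. Release and retreat.

```bash
python3 -m jog '[[[0,0,0,0,0,0],[0,0,0,0,0,0],[0,0,0,0,0,0],[0,0,0,0,0,0],[0,0,0,0,0,0],[0,0,-1,0,0,0],[0,0,-3,0,0,0],[0,0,-6,0,0,0],[0,0,-9,0,0,0],[0,0,-12,0,0,0]]]' 4.5
python3 -m jog '[[[0,-1,-2,0,0,0],[0,-3,-4,0,0,0],[0,-6,-6,0,0,0],[0,-8,-8,0,0,0],[0,-8,-10,0,0,0],[0,-8,-10,0,0,0],[0,-8,-10,0,0,0],[0,-8,-10,0,0,0],[0,-8,-10,0,0,0],[0,-8,-10,0,0,0]]]'
python3 - <<'E'
from h import *
st();im=r.capture("scene")[:,:,::-1];cv2.imwrite('pics/z.png',im)
a=cv2.imread('pics/scene0.png',0).astype(np.float32);b=cv2.cvtColor(im.copy(),cv2.COLOR_BGR2GRAY).astype(np.float32)
for n,(u,v) in dict(frontleft=(280,181),left=(278,190),rear=(260,241),disc=(191,156),nut=(176,157),plate=(147,190),stone=(144,135),slice_old=(129,156)).items():
    w=np.eye(2,3,dtype=np.float32)
    try: cc,w=cv2.findTransformECC(a[v-9:v+10,u-9:u+10].copy(),b[v-9:v+10,u-9:u+10].copy(),w,cv2.MOTION_TRANSLATION);print(n,cc,w[:,2])
    except cv2.error: print(n,"fail")
E
```

```text
t: 36.7
tool_pos: [0.4884, -0.1759, 0.1856]
tcp_rot: [2.108, 2.329, 0.001]
ft_force: [-0.6, -0.4, 0.5]
opening: 0.0451
gripper_force: 0.0
t: 37.7
tool_pos: [0.4086, -0.1836, 0.2828]
tcp_rot: [-2.107, -2.328, 0.001]
ft_force: [0.9, -0.3, -0.8]
opening: 0.045
gripper_force: 0.0
t 37.7 q [-0.4224  0.0102 -0.2913  1.271   0.      1.0486] p [ 0.4086 -0.1836  0.2828] rot [-2.1069 -2.3282  0.0008] F [ 0.8896 -0.2799 -0.8013] T [ 0.005  -0.0007  0.0172] open 0.04501482195140351 0.0
frontleft 0.8101108844211046 [-0.0811  1.1775]
left 0.9998548176122519 [ 0.0062 -0.0299]
rear 0.9999344535395895 [-0.0031  0.0278]
disc fail
nut 0.9999674011361084 [0.0172 0.0034]
plate 0.9701820592719802 [ 0.0115 -0.0392]
stone 0.9999394536900894 [ 0.013  -0.0096]
slice_old fail
```

Lid shut, robot clear, bystanders unmoved. I'm handing in the job.

```bash
python3 -c "
from plant import r
print(r.job_done())"
```

```text
the job is handed in; nothing more can be done
None
```

The slice went into the case upright, and the lid was eased shut by the bar and is fully closed; I handed the job in at about 38 s with the arm clear, stay forces low throughout, and the nut, stone and plate checked as unmoved (I didn't check the trunk, fungus, dish and loupe, or look at the slice again after closing).

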